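# Open the child-resistant jug at the scrub tester

## Robot

A 6-joint arm with a two-finger parallel gripper is mounted at the origin on the work surface. World frame = base frame: x ahead of the robot, y to its left, z up, the work surface at z = 0. Lengths are in m, angles in rad, forces in N, time in s.
With the tool pointing down it reaches from about 0.375 to 0.975 m from the base axis. Payload 3.8 kg.
Tool frame: the origin (TCP) lies at the very end of the fingers, on their centre line; the grasp point (between the pads) lies 19 mm behind it; z points along the fingers, y is the line along which they close (so a half turn about z gives the same grasp; the last joint's range is limited). The gripper opens to 85 mm and grips with 20 to 120 N. Pads are 22 mm wide; open, the fingers measure 114 mm over their backs; the gripper's body (76 mm by 85 mm) begins 54 mm behind the grasp point. The pads swing forward as they close: fully open they stand 13 mm farther back than shut.
Start: joints at [-1.32, 0.264, 1.604, -0, 1.274, -0.037], TCP at [0.192, -0.647, 0.231] pointing down, gripper open.
Joint ranges: [-2.63, 2.63], [-0.94, 2.18], [0.31, 2.57], [-1.31, 4.45], [0, 2.66], [-2.55, 2.55]. Speed limits (rad/s): [2.57, 2.57, 3.14, 3.14, 3.14, 3.14].

## Interface

Orientations are given as a rotation vector (axis times angle).
In Python, from workcell import read_state, read_camera, calibration, finish_job gives the robot as it stands.
- The arm moves only by the tool step_arm, never from a script. Its argument "commands" is a list of rows, each an object of numbers: "fingers": the gripper's target within -1 to 1 (shut at 1, half-way at 0, fully open at -1); "dx", "dy", "dz": the shift along the tool's x, y, z in m; "roll": the turn about the tool's z in degrees. In form: [{"fingers": .., "dx": .., "dy": .., "dz": .., "roll": ..}, ...]. A call has 1 to 8 rows; each row is the pose to reach, as a shift and turn from the pose commanded when the call began, along the tool's axes at that moment; what a row does not reach only later rows make up. A row lasts 1/8 s, in which the tool goes at most 62.5 mm and 10.7 degrees, less where a joint would pass 70% of its speed; a pose out of reach is approached as far as the arm can. A call with a gripper value outside its range is refused whole. The fingers move at their own pace and stop on an object; "squeeze" is the grip in N (left out, the last holds). Time passes only in rows, so rows that repeat a pose let the fingers close. It gives the time, the measured TCP pose, the force, the opening and the grip force at its end, in the units of the state.
- read_state(): the state, without advancing time (a new reading comes with each control period).
- read_camera(name): name is "scene" or "top" or "wrist"; returns (picture, depth): 384x512x3 uint8, blue, green, red; 384x512 float32, m along the optical axis (not along the pixel's ray), 0 where there is no reading.
- calibration(name): a dict with "intrinsics" (3x3 intrinsics, pixels), "k1" (the pictures are not rectified: a ray, as slopes to the right and down, at radius r is drawn at 1 + k1 r^2 times it, then the intrinsics apply), "world_to_cam" (4x4, takes a point from world to camera coordinates). Camera axes: x right, y up, looking along -z (the intrinsics and any distortion apply to the point x, -y, -z); pixel columns grow to the right and rows downward; lengths in m; the calibration is good to about 2 mm. A picture is of the moment at which its call begins: read the wrist's pose just before it. calibration takes no time and is no camera call; for the wrist camera it gives the pose at the moment of the call.
- finish_job(): hands the job in; it is judged then, once.
The state is a dict: "time": time; "q": joint angles; "joint_vel": joint speeds; "joint_torque": joint torques, N m; "tool_pos": TCP position; "tcp_rot": TCP orientation; "wrist_force": force on the tool from outside, world axes, zero at the start; "torque": the same for the moment, N m; "width": opening from 0.0 (shut) to 1.0 (fully open); "grip_force": force on a finger pad.
Only numpy, scipy, OpenCV 4.12 (cv2) and the standard library are available. Lean on these libraries where they do the work, as an engineer would, in place of code of your own. Each camera call takes 0.05 s, during which the arm holds its last target. There are 200 camera calls.

## Task

The white jug in the bench cradle has a child-resistant cap: push the cap down hard, keep it down while you turn it anticlockwise until it is out of its lock, then lift it off and set it down gently, crown up, flat inside the round steel dish. Never force the cap while it is locked nor ram it down against its stop, do not let it drop or spring off, and leave the tray and the other things on the bench where they are.

Things in the scene. Friction and masses are not known exactly. Their poses are not given: they have to be found in the camera images.
- jug: White rectangular jug (110 x 94 mm, shoulder 139 mm above the bench) in a steel cradle screwed to the bench; it cannot move. Carrying handle on its +x side, out to 97 mm from the neck's axis, no higher than 115 mm. Origin: on the bench, on the axis of the neck; z up. The neck (24 mm thick, lugs out to 41 mm) stands inside the cap.
- cap: Black round ribbed child-resistant cap, 54 mm in diameter, 34 mm tall, about 45 g. Origin: centre of its lower rim; z up through the crown. Closed, the rim is 165 mm above the bench, 26 mm above the jug's shoulder, and the cap's x axis lies along the jug's x axis within 0.1 rad. Sideways play up to 2.5 mm.
- crown (a point): Centre of the cap's flat crown, 34 mm above its rim. Under it a spring takes 14 N before the cap moves down and 0.5 N more per mm. How far down the lock lets go differs from jug to jug, 3 to 10 mm, and is not visible; 1.5 mm further is a hard stop, felt as a sharp rise in force (at 16 to 20 N). Turning before the lock lets go jams; over 30 N breaks it.
- lock (a point): Fixed point on the jug's neck axis at the rim of the closed cap. Held down, the cap turns anticlockwise seen from above and comes free of the lugs beyond 1.1 rad; between 1.2 and 2.1 rad it lifts straight off and clears the neck after 30 mm. Let up earlier, it stays caught. It does not turn clockwise.
- dish: Round shallow steel dish, 136 mm across, wall 12 mm high and 3 mm thick, floor top 4 mm above the bench, loose, 0.4 kg. Origin: centre of its underside. The cap goes here.
- tray: Rectangular steel tray, 130 x 100 mm, 20 mm high, loose. Origin: centre of its underside. Not the place for the cap.
- vial_a: Small glass sample jar with a lid, 28 mm wide, 55 mm tall, loose. Origin: centre of its underside.
- vial_b: Small glass sample jar with a lid, 28 mm wide, 55 mm tall, loose. Origin: centre of its underside.
- beaker: Clear plastic beaker, 68 mm wide, 85 mm tall, loose. Origin: centre of its underside.
- panel: Glass test panel lying flat, 55 x 140 x 6 mm, loose. Origin: centre of its underside.
- brush: Brush with a wooden handle, 180 mm long, 20 mm thick, lying flat, loose. Origin: middle of its underside.
- bottle: Slim round white bottle, 60 mm wide, 130 mm tall, with a small plain cap; not the one to open; loose. Origin: centre of its underside.
- applicator: Steel film applicator block, 30 x 80 x 33 mm, loose. Origin: centre of its underside.
Things that resemble listed ones, but are neither listed nor needed, are in the scene too. Of the things shaped like the cap, the black one is meant. Of the things that look like the jug, take the one that is nearest to the robot's base at the start.

How it is judged:
By the outcome, as a careful person would: the job done as asked, in the order asked, and still so for the second after the job is handed in, with the robot touching nothing.
It also fails if it takes over 70 s, if anything falls off the work surface, if the arm or the gripper's body presses on something with over 40 N, if the wrist force passes 120 N, or if a joint passes its speed limit or range.

## Working session

There is one attempt and no reset: what is moved stays moved. The work goes in short steps, Python scripts to look and compute and a tool call to move; the robot and the scene stay as the last step left them, time stands still between calls to the robot, and variables do not carry over. Pictures are saved under pics/ and viewed, at most 10 in all, crops included, and the job is handed in when it is done.

Besides the shell and the picture viewer there is one more tool, called after "Call:" as a command line: name --argument value ..., lists and objects as JSON in quotes. step_arm: Moves the arm, as the interface text tells. Its arguments: {"type":"object","properties":{"commands":{"type":"array","items":{"type":"object","properties":{"fingers":{"type":"number"},"dx":{"type":"number"},"dy":{"type":"number"},"dz":{"type":"number"},"roll":{"type":"number"}}}},"squeeze":{"type":"number"}},"required":["commands"]}

```bash
mkdir -p pics; cat > h.py <<'E'
import numpy as np, cv2
from workcell import *
def snap(n,f):
    c=calibration(n); p,d=read_camera(n); cv2.imwrite(f'pics/{f}.png',p); np.savez(f'{f}.npz',p=p,d=d,K=c['intrinsics'],k1=c['k1'],T=c['world_to_cam']); return p,d
def load(f): return np.load(f'{f}.npz')
def world(D,u,v,z=None):
    """pixel->world by depth, or by plane z"""
    K=D['K'];k1=float(D['k1']);T=D['T']
    x=(np.asarray(u,float)-K[0,2])/K[0,0];y=(np.asarray(v,float)-K[1,2])/K[1,1]
    a,b=x,y
    for _ in range(20):
        s=1+k1*(a*a+b*b); a,b=x/s,y/s
    R=T[:3,:3];t=T[:3,3]
    ray=np.stack([a,-b,-np.ones_like(a)],-1)
    o=-R.T@t; w=ray@R
    if z is None: s=D['d'][np.asarray(v,int),np.asarray(u,int)]
    else: s=(z-o[2])/w[...,2]
    return o+w*np.asarray(s)[...,None]
E
python3 - <<'E'
from h import *
snap('scene','s0');snap('top','t0')
s=read_state();print({k:np.round(v,3) for k,v in s.items()})
E
```

```text
{'time': np.float64(0.1), 'q': array([-1.32 ,  0.265,  1.605, -0.   ,  1.274, -0.037]), 'joint_vel': array([ 0.001,  0.001, -0.003,  0.001, -0.   ,  0.002]), 'joint_torque': array([ 0.0000e+00, -5.1671e+01, -3.6859e+01, -0.0000e+00,  6.0000e-03,
        0.0000e+00]), 'tool_pos': array([ 0.191, -0.647,  0.23 ]), 'tcp_rot': array([-3.107, -0.45 ,  0.   ]), 'wrist_force': array([-0.859,  0.061,  0.326]), 'torque': array([0.029, 0.012, 0.043]), 'grip_force': np.float64(0.0), 'width': np.float64(0.999)}
```

View pics/t0.png

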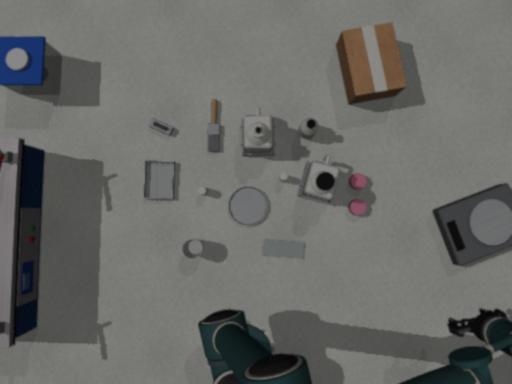

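View pics/s0.png

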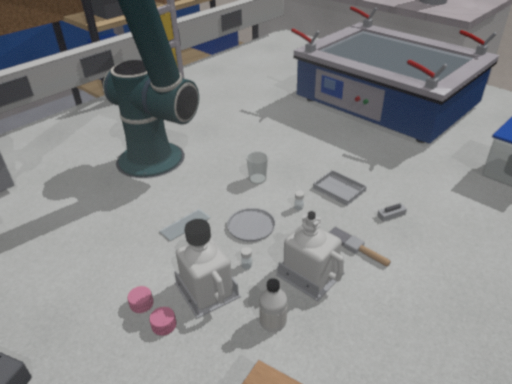

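The top view shows the black-capped jug at (325,181), its decoy at (258,130), the dish at (249,206) and a vial near the jug at (284,177). Next I'll measure them.

```bash
python3 - <<'E'
from h import *
D=load('t0');p=D['p'];T=D['T'];print('cam',-T[:3,:3].T@T[:3,3])
vv,uu=np.mgrid[0:384,0:512]; W=world(D,uu,vv)
m=(W[...,2]>.185)&(W[...,2]<.215)&(abs(uu-325)<22)&(abs(vv-181)<22)
dark=(p.max(2)<70)&(abs(uu-325)<16)&(abs(vv-181)<16)
print('cap depth',m.sum(),W[m].mean(0),W[m].min(0),W[m].max(0))
c=np.argwhere(dark);(cc,r)=cv2.minEnclosingCircle(c[:,::-1].astype(np.float32));print('dark',cc,r,world(D,cc[0],cc[1],.199),world(D,c[:,1].mean(),c[:,0].mean(),.199))
m=(W[...,2]>.125)&(W[...,2]<.15)&(abs(uu-322)<30)&(abs(vv-181)<30)
pts=(W[m][:,:2]*1000).astype(np.float32);print('shoulder',np.median(W[m][:,2]),cv2.minAreaRect(pts))
# dish rim edge: floor colour differs
for z,n in((.012,'rim'),):
    pass
m=(W[...,2]>.0025)&(W[...,2]<.03)&(np.hypot(uu-249,vv-206)<25)
q=np.argwhere(m);print('dish',m.sum(),cv2.minEnclosingCircle((W[m][:,:2]*1000).astype(np.float32)),W[m].mean(0))
for n,u,v in(('v',284,177),('dishc',249,206),('decoy',258,130),('pink',357,207),('bench',290,215)):print(n,W[v,u])
crop=p[110:260,180:380];cv2.imwrite('pics/t0c.png',cv2.resize(crop,None,fx=4,fy=4,interpolation=cv2.INTER_CUBIC))
E
```

```text
cam [ 0.47516898 -0.05106208  1.50866433]
cap depth 268 [ 0.57381015 -0.25156602  0.1982212 ] [ 0.54691386 -0.2806589   0.1863763 ] [ 0.60072069 -0.22559049  0.20535583]
dark (320.7558288574219, 185.2441864013672) 15.211128234863281 [ 0.56024718 -0.23728605  0.199     ] [ 0.57254735 -0.25009362  0.199     ]
shoulder 0.1282936052326764 ((579.6519165039062, -254.3535614013672), (77.97868347167969, 89.45919036865234), 73.22134399414062)
dish 959 ((498.8318176269531, -21.421405792236328), 84.244873046875) [ 0.49833354 -0.01918515  0.00623869]
v [ 0.59498024 -0.13640346  0.05486377]
dishc [ 0.49861587 -0.02166612  0.00272642]
decoy [ 0.72389786 -0.04861651  0.19435303]
pink [ 0.50005616 -0.38102474  0.03927739]
bench [ 0.4702086  -0.16179591 -0.00432851]
```

View pics/t0c.png

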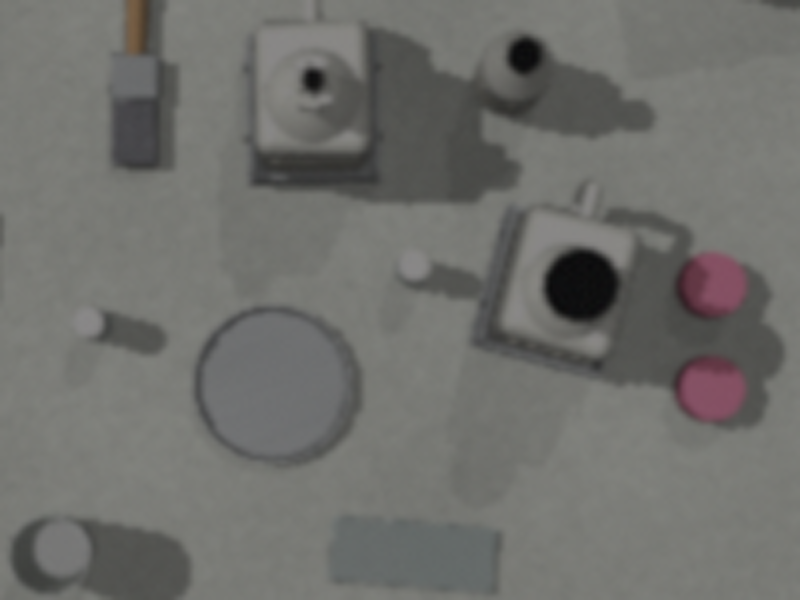

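The cap is about (0.5735, -0.252) with its crown at 0.199. The dish centre is about (0.4985, -0.0215). First I move to a hover over the cap, keeping the present tool yaw, which leaves joint 6 room for the turn.

Call:
step_arm --commands '[{"fingers": -1, "dx": 0.03, "dy": -0.017, "dz": -0.02}, {"fingers": -1, "dx": 0.08, "dy": -0.045, "dz": -0.04}, {"fingers": -1, "dx": 0.13, "dy": -0.073, "dz": -0.05}, {"fingers": -1, "dx": 0.18, "dy": -0.102, "dz": -0.05}, {"fingers": -1, "dx": 0.23, "dy": -0.13, "dz": -0.05}, {"fingers": -1, "dx": 0.28, "dy": -0.158, "dz": -0.05}, {"fingers": -1, "dx": 0.33, "dy": -0.186, "dz": -0.05}, {"fingers": -1, "dx": 0.38, "dy": -0.215, "dz": -0.05}]'

```text
invalid input
```

Call:
step_arm --commands '[{"fingers": -1, "dx": 0.045, "dy": -0.025}, {"fingers": -1, "dx": 0.08, "dy": -0.046}, {"fingers": -1, "dx": 0.098, "dy": -0.056}, {"fingers": -1, "dx": 0.098, "dy": -0.056}, {"fingers": -1, "dx": 0.098, "dy": -0.056}]'

```text
invalid input
```

```bash
cat >> h.py <<'E'
from scipy.spatial.transform import Rotation as Ro
def delta(target,yaw=None):
    s=read_state();R=Ro.from_rotvec(s['tcp_rot']).as_matrix()
    y=np.degrees(np.arctan2(R[1,0],R[0,0]))
    print('pos',np.round(s['tool_pos'],4),'yaw',round(y,2),'q',np.round(s['q'],2),'t',s['time'],'F',np.round(s['wrist_force'],1),'tilt',np.round(R[:,2],4))
    print('d tool mm',np.round(R.T@(np.array(target)-s['tool_pos'])*1000,1))
E
python3 - <<'E'
from h import *
delta([.5735,-.252,.168])
p,d=snap('wrist','w0');delta([.5735,-.252,.168])
D=load('w0');vv,uu=np.mgrid[0:384,0:512];W=world(D,uu,vv)
m=(W[...,2]>.19)&(W[...,2]<.207)&(np.hypot(W[...,0]-.5735,W[...,1]+.252)<.045)&(d>0)
print(m.sum(),W[m].mean(0),W[m].min(0),W[m].max(0),cv2.minEnclosingCircle((W[m][:,:2]*1000).astype(np.float32)))
E
```

```text
pos [ 0.1914 -0.6466  0.2301] yaw 16.49 q [-1.32  0.26  1.61 -0.    1.27 -0.04] t 0.1 F [-0.9  0.1  0.3] tilt [-5.e-04  2.e-03 -1.e+00]
d tool mm [ 478.4 -269.8   62.7]
pos [ 0.1914 -0.6467  0.2302] yaw 16.49 q [-1.32  0.26  1.61  0.    1.27 -0.04] t 0.15 F [ 0.3 -0.2  0. ] tilt [-4.0e-04  1.7e-03 -1.0e+00]
d tool mm [ 478.4 -269.9   62.7]<stdin>:6: RuntimeWarning: Mean of empty slice.
  ret = um.true_divide(
Traceback (most recent call last):
ValueError: zero-size array to reduction operation minimum which has no identity
```

View pics/w0.png

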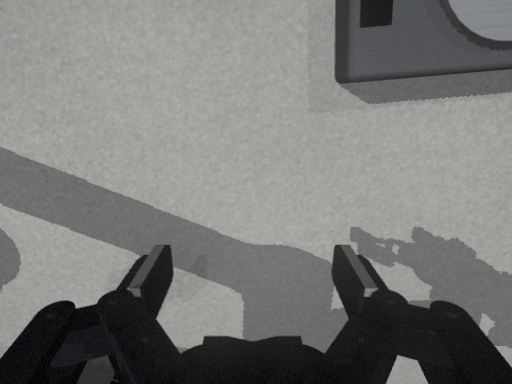

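Both moves were refused, and the wrist picture only shows the bench at the start pose. I'll retry with every field filled in.

Call:
step_arm --commands '[{"fingers": -1, "dx": 0.03, "dy": -0.017, "dz": -0.02, "roll": 0}, {"fingers": -1, "dx": 0.08, "dy": -0.045, "dz": -0.04, "roll": 0}, {"fingers": -1, "dx": 0.13, "dy": -0.073, "dz": -0.05, "roll": 0}, {"fingers": -1, "dx": 0.18, "dy": -0.102, "dz": -0.05, "roll": 0}, {"fingers": -1, "dx": 0.23, "dy": -0.13, "dz": -0.05, "roll": 0}, {"fingers": -1, "dx": 0.28, "dy": -0.158, "dz": -0.05, "roll": 0}, {"fingers": -1, "dx": 0.33, "dy": -0.186, "dz": -0.05, "roll": 0}, {"fingers": -1, "dx": 0.38, "dy": -0.215, "dz": -0.05, "roll": 0}]' --squeeze 60

```text
time: 1.15
tool_pos: [0.4959, -0.3317, 0.281]
tcp_rot: [-3.109, -0.45, 0.0]
wrist_force: [0.6, -0.4, 0.3]
width: 1.001
grip_force: 0.0
```

Call:
step_arm --commands '[{"fingers": -1, "dx": 0.045, "dy": -0.025, "dz": 0, "roll": 0}, {"fingers": -1, "dx": 0.08, "dy": -0.046, "dz": 0, "roll": 0}, {"fingers": -1, "dx": 0.098, "dy": -0.056, "dz": 0, "roll": 0}, {"fingers": -1, "dx": 0.098, "dy": -0.056, "dz": 0, "roll": 0}, {"fingers": -1, "dx": 0.098, "dy": -0.056, "dz": 0, "roll": 0}]' --squeeze 60

```text
time: 1.78
tool_pos: [0.5721, -0.2528, 0.2811]
tcp_rot: [3.109, 0.449, -0.002]
wrist_force: [0.3, 0.8, 0.1]
width: 1.001
grip_force: 0.0
```

```bash
python3 - <<'E'
from h import *
p,d=snap('wrist','w1');delta([.5735,-.252,.168])
D=load('w1');vv,uu=np.mgrid[0:384,0:512];W=world(D,uu,vv)
m=(W[...,2]>.19)&(W[...,2]<.207)&(np.hypot(W[...,0]-.5735,W[...,1]+.252)<.045)&(d>0)
print(m.sum(),W[m].mean(0),W[m].min(0),W[m].max(0),cv2.minEnclosingCircle((W[m][:,:2]*1000).astype(np.float32)))
E
```

```text
pos [ 0.5721 -0.253   0.2812] yaw 16.41 q [-0.46  0.14  1.65 -0.    1.34  0.83] t 1.825 F [-0.  -0.1 -0. ] tilt [-6.e-04 -4.e-04 -1.e+00]
d tool mm [  1.7  -0.5 113.2]
3047 [ 0.57605238 -0.25314548  0.19778331] [ 0.54759    -0.28124744  0.19004249] [ 0.60176732 -0.22609119  0.20031078] ((574.0188598632812, -253.90919494628906), 27.976247787475586)
```

View pics/w1.png

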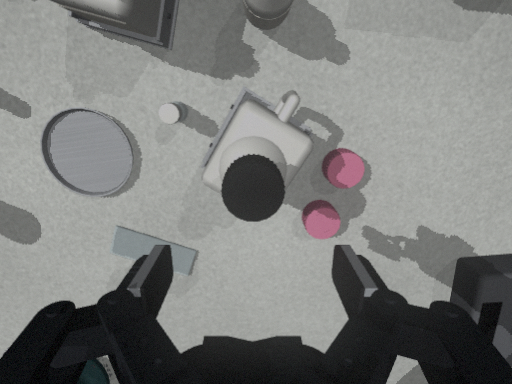

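The wrist view shows the black cap at (253,187) and nothing near the fingers' path. Its fitted centre is (0.574, -0.253). I'll descend until the TCP is about 4 mm above the rim, so the tips will stay off the dish floor later.

Call:
step_arm --commands '[{"fingers": -1, "dx": 0.002, "dy": 0.0005, "dz": 0.03, "roll": 0}, {"fingers": -1, "dx": 0.002, "dy": 0.0005, "dz": 0.06, "roll": 0}, {"fingers": -1, "dx": 0.002, "dy": 0.0005, "dz": 0.08, "roll": 0}, {"fingers": -1, "dx": 0.002, "dy": 0.0005, "dz": 0.095, "roll": 0}, {"fingers": -1, "dx": 0.002, "dy": 0.0005, "dz": 0.105, "roll": 0}, {"fingers": -1, "dx": 0.002, "dy": 0.0005, "dz": 0.112, "roll": 0}, {"fingers": -1, "dx": 0.002, "dy": 0.0005, "dz": 0.112, "roll": 0}, {"fingers": -1, "dx": 0.002, "dy": 0.0005, "dz": 0.112, "roll": 0}]' --squeeze 40

```text
time: 2.82
tool_pos: [0.5756, -0.2518, 0.1701]
tcp_rot: [3.108, 0.451, 0.002]
wrist_force: [-0.2, 0.0, -0.0]
width: 0.996
grip_force: 0.0
```

Call:
step_arm --commands '[{"fingers": 0, "dx": 0, "dy": 0, "dz": 0, "roll": 0}, {"fingers": 0.3, "dx": 0, "dy": 0, "dz": 0, "roll": 0}, {"fingers": 1, "dx": 0, "dy": 0, "dz": 0, "roll": 0}, {"fingers": 1, "dx": 0, "dy": 0, "dz": 0, "roll": 0}, {"fingers": 1, "dx": 0, "dy": 0, "dz": 0, "roll": 0}, {"fingers": 1, "dx": 0, "dy": 0, "dz": 0, "roll": 0}]' --squeeze 40

```text
time: 3.58
tool_pos: [0.5756, -0.2518, 0.1702]
tcp_rot: [3.108, 0.45, 0.002]
wrist_force: [0.4, 1.1, 5.6]
width: 0.623
grip_force: 42.3
```

Gripped at 53 mm, as expected for the cap. I'll raise the grip and press down in small steps.

Call:
step_arm --commands '[{"fingers": 1, "dx": 0, "dy": 0, "dz": 0, "roll": 0}, {"fingers": 1, "dx": 0, "dy": 0, "dz": 0, "roll": 0}, {"fingers": 1, "dx": 0, "dy": 0, "dz": 0.0005, "roll": 0}, {"fingers": 1, "dx": 0, "dy": 0, "dz": 0.001, "roll": 0}, {"fingers": 1, "dx": 0, "dy": 0, "dz": 0.001, "roll": 0}]' --squeeze 90

```text
time: 4.2
tool_pos: [0.5756, -0.2519, 0.1705]
tcp_rot: [3.108, 0.45, 0.003]
wrist_force: [-3.6, 2.0, 11.2]
width: 0.611
grip_force: 93.2
```

Call:
step_arm --commands '[{"fingers": 1, "dx": 0, "dy": 0, "dz": 0.0005, "roll": 0}, {"fingers": 1, "dx": 0, "dy": 0, "dz": 0.001, "roll": 0}, {"fingers": 1, "dx": 0, "dy": 0, "dz": 0.001, "roll": 0}]' --squeeze 90

```text
time: 4.58
tool_pos: [0.5757, -0.2519, 0.1702]
tcp_rot: [3.108, 0.45, 0.003]
wrist_force: [-5.0, 1.9, 13.6]
width: 0.612
grip_force: 93.4
```

Call:
step_arm --commands '[{"fingers": 1, "dx": 0, "dy": 0, "dz": 0.0005, "roll": 0}, {"fingers": 1, "dx": 0, "dy": 0, "dz": 0.001, "roll": 0}, {"fingers": 1, "dx": 0, "dy": 0, "dz": 0.001, "roll": 0}]' --squeeze 90

```text
time: 4.95
tool_pos: [0.5757, -0.2519, 0.1693]
tcp_rot: [3.108, 0.45, 0.003]
wrist_force: [-4.4, 2.1, 14.3]
width: 0.608
grip_force: 93.5
```

The spring preload is overcome at 14.3 N and the cap now moves. I'll ease the sideways load by about 1 mm and go on in 1 mm steps.

Call:
step_arm --commands '[{"fingers": 1, "dx": -0.0005, "dy": -0.0002, "dz": 0.0005, "roll": 0}, {"fingers": 1, "dx": -0.001, "dy": -0.0003, "dz": 0.001, "roll": 0}, {"fingers": 1, "dx": -0.001, "dy": -0.0003, "dz": 0.001, "roll": 0}]' --squeeze 90

```text
time: 5.32
tool_pos: [0.5757, -0.2519, 0.1689]
tcp_rot: [3.107, 0.45, 0.007]
wrist_force: [-1.5, 2.4, 14.7]
width: 0.609
grip_force: 93.6
```

Call:
step_arm --commands '[{"fingers": 1, "dx": 0, "dy": 0, "dz": 0.0005, "roll": 0}, {"fingers": 1, "dx": 0, "dy": 0, "dz": 0.001, "roll": 0}, {"fingers": 1, "dx": 0, "dy": 0, "dz": 0.001, "roll": 0}]' --squeeze 90

```text
time: 5.7
tool_pos: [0.5757, -0.2519, 0.1679]
tcp_rot: [3.107, 0.45, 0.006]
wrist_force: [-2.1, 2.3, 14.2]
width: 0.613
grip_force: 93.6
```

Call:
step_arm --commands '[{"fingers": 1, "dx": 0, "dy": 0, "dz": 0.0005, "roll": 0}, {"fingers": 1, "dx": 0, "dy": 0, "dz": 0.0008, "roll": 0}, {"fingers": 1, "dx": 0, "dy": 0, "dz": 0.0008, "roll": 0}]' --squeeze 90

```text
time: 6.08
tool_pos: [0.5757, -0.2519, 0.1672]
tcp_rot: [3.107, 0.45, 0.007]
wrist_force: [-2.8, 2.8, 15.4]
width: 0.609
grip_force: 93.6
```

Call:
step_arm --commands '[{"fingers": 1, "dx": 0, "dy": 0, "dz": 0.0004, "roll": 0}, {"fingers": 1, "dx": 0, "dy": 0, "dz": 0.0008, "roll": 0}, {"fingers": 1, "dx": 0, "dy": 0, "dz": 0.0008, "roll": 0}]' --squeeze 90

```text
time: 6.45
tool_pos: [0.5757, -0.2519, 0.1665]
tcp_rot: [3.107, 0.45, 0.007]
wrist_force: [-2.6, 2.5, 14.8]
width: 0.609
grip_force: 93.7
```

Call:
step_arm --commands '[{"fingers": 1, "dx": 0, "dy": 0, "dz": 0.0004, "roll": 0}, {"fingers": 1, "dx": 0, "dy": 0, "dz": 0.0008, "roll": 0}, {"fingers": 1, "dx": 0, "dy": 0, "dz": 0.0008, "roll": 0}]' --squeeze 90

```text
time: 6.82
tool_pos: [0.5757, -0.2519, 0.1658]
tcp_rot: [3.107, 0.45, 0.006]
wrist_force: [-3.0, 2.9, 15.2]
width: 0.609
grip_force: 93.7
```

Call:
step_arm --commands '[{"fingers": 1, "dx": 0, "dy": 0, "dz": 0.0004, "roll": 0}, {"fingers": 1, "dx": 0, "dy": 0, "dz": 0.0008, "roll": 0}, {"fingers": 1, "dx": 0, "dy": 0, "dz": 0.0008, "roll": 0}]' --squeeze 90

```text
time: 7.2
tool_pos: [0.5757, -0.2519, 0.1651]
tcp_rot: [3.107, 0.45, 0.007]
wrist_force: [-2.6, 3.8, 16.4]
width: 0.609
grip_force: 93.7
```

Call:
step_arm --commands '[{"fingers": 1, "dx": 0, "dy": 0, "dz": 0.0004, "roll": 0}, {"fingers": 1, "dx": 0, "dy": 0, "dz": 0.0008, "roll": 0}, {"fingers": 1, "dx": 0, "dy": 0, "dz": 0.0008, "roll": 0}]' --squeeze 90

```text
time: 7.58
tool_pos: [0.5757, -0.2519, 0.1644]
tcp_rot: [3.107, 0.45, 0.007]
wrist_force: [-2.8, 4.1, 16.9]
width: 0.614
grip_force: 93.8
```

Call:
step_arm --commands '[{"fingers": 1, "dx": 0, "dy": 0, "dz": 0.0004, "roll": 0}, {"fingers": 1, "dx": 0, "dy": 0, "dz": 0.0008, "roll": 0}, {"fingers": 1, "dx": 0, "dy": 0, "dz": 0.0008, "roll": 0}]' --squeeze 90

```text
time: 7.95
tool_pos: [0.5757, -0.2519, 0.1636]
tcp_rot: [3.107, 0.45, 0.007]
wrist_force: [-3.3, 1.9, 17.0]
width: 0.609
grip_force: 93.8
```

Call:
step_arm --commands '[{"fingers": 1, "dx": 0, "dy": 0, "dz": 0.0003, "roll": 0}, {"fingers": 1, "dx": 0, "dy": 0, "dz": 0.0006, "roll": 0}, {"fingers": 1, "dx": 0, "dy": 0, "dz": 0.0006, "roll": 0}]' --squeeze 90

```text
time: 8.32
tool_pos: [0.5757, -0.2519, 0.1631]
tcp_rot: [3.107, 0.45, 0.007]
wrist_force: [-3.9, 2.8, 16.5]
width: 0.614
grip_force: 93.9
```

Call:
step_arm --commands '[{"fingers": 1, "dx": 0, "dy": 0, "dz": 0.0003, "roll": 0}, {"fingers": 1, "dx": 0, "dy": 0, "dz": 0.0006, "roll": 0}, {"fingers": 1, "dx": 0, "dy": 0, "dz": 0.0006, "roll": 0}]' --squeeze 90

```text
time: 8.7
tool_pos: [0.5757, -0.252, 0.163]
tcp_rot: [3.107, 0.45, 0.007]
wrist_force: [-4.8, 3.6, 19.1]
width: 0.609
grip_force: 94.1
```

Call:
step_arm --commands '[{"fingers": 1, "dx": 0, "dy": 0, "dz": 0.0003, "roll": 0}, {"fingers": 1, "dx": 0, "dy": 0, "dz": 0.0006, "roll": 0}, {"fingers": 1, "dx": 0, "dy": 0, "dz": 0.0006, "roll": 0}]' --squeeze 90

```text
time: 9.07
tool_pos: [0.5757, -0.2519, 0.1629]
tcp_rot: [3.107, 0.45, 0.007]
wrist_force: [-5.9, 4.8, 21.1]
width: 0.611
grip_force: 94.3
```

The stop is at z = 0.163, where the TCP halted and the force rose to 21 N. I'll back off to about 0.5 mm above it, then begin the turn. Negative roll is anticlockwise seen from above.

Call:
step_arm --commands '[{"fingers": 1, "dx": -0.001, "dy": 0.0005, "dz": -0.0008, "roll": 0}, {"fingers": 1, "dx": -0.001, "dy": 0.001, "dz": -0.0013, "roll": 0}, {"fingers": 1, "dx": -0.001, "dy": 0.001, "dz": -0.0013, "roll": 0}]' --squeeze 90

```text
time: 9.45
tool_pos: [0.5757, -0.2519, 0.1633]
tcp_rot: [3.109, 0.45, 0.009]
wrist_force: [-2.4, 7.2, 17.2]
width: 0.609
grip_force: 93.9
```

Call:
step_arm --commands '[{"fingers": 1, "dx": 0, "dy": 0, "dz": 0, "roll": -2}, {"fingers": 1, "dx": 0, "dy": 0, "dz": 0, "roll": -4}, {"fingers": 1, "dx": 0, "dy": 0, "dz": 0, "roll": -6}, {"fingers": 1, "dx": 0, "dy": 0, "dz": 0, "roll": -6}]' --squeeze 90

```text
time: 9.95
tool_pos: [0.5761, -0.2532, 0.1636]
tcp_rot: [3.078, 0.612, 0.01]
wrist_force: [-0.9, 3.0, 16.8]
width: 0.61
grip_force: 93.9
```

```bash
python3 - <<'E'
from h import *
delta([.574,-.253,.163]);print(read_state()['torque'])
E
```

```text
pos [ 0.5761 -0.2532  0.1636] yaw 22.51 q [-0.45  0.22  1.78  0.    1.13  0.72] t 9.95 F [-0.9  3.  16.8] tilt [ 0.0068 -0.0018 -1.    ]
d tool mm [-1.9 -1.   0.6]
[ 0.40781654  0.17156495 -0.00979894]
```

It turns freely, with about zero moment and the z force holding. I'll continue turning.

Call:
step_arm --commands '[{"fingers": 1, "dx": 0, "dy": -0.0003, "dz": 0.0003, "roll": -4}, {"fingers": 1, "dx": 0, "dy": -0.0005, "dz": 0.0003, "roll": -8}, {"fingers": 1, "dx": 0, "dy": -0.0005, "dz": 0.0003, "roll": -12}, {"fingers": 1, "dx": 0, "dy": -0.0005, "dz": 0.0003, "roll": -16}, {"fingers": 1, "dx": 0, "dy": -0.0005, "dz": 0.0003, "roll": -20}, {"fingers": 1, "dx": 0, "dy": -0.0005, "dz": 0.0003, "roll": -24}, {"fingers": 1, "dx": 0, "dy": -0.0005, "dz": 0.0003, "roll": -28}, {"fingers": 1, "dx": 0, "dy": -0.0005, "dz": 0.0003, "roll": -28}]' --squeeze 90

```text
time: 10.95
tool_pos: [0.5768, -0.2539, 0.164]
tcp_rot: [2.835, 1.337, 0.01]
wrist_force: [0.7, 0.4, 16.3]
width: 0.61
grip_force: 93.9
```

```bash
python3 - <<'E'
from h import *
delta([.574,-.253,.163]);print(read_state()['torque'])
E
```

```text
pos [ 0.5768 -0.2539  0.164 ] yaw 50.52 q [-0.45  0.22  1.78  0.    1.13  0.23] t 10.95 F [ 0.7  0.4 16.3] tilt [ 0.0089 -0.0039 -1.    ]
d tool mm [-1.1 -2.7  0.9]
[ 0.1040167  -0.0766134   0.04060134]
```

Free so far at 34°, with small side forces. I'll add 0.6 mm of downward command for margin and continue.

Call:
step_arm --commands '[{"fingers": 1, "dx": 0, "dy": 0, "dz": 0.0006, "roll": 0}, {"fingers": 1, "dx": 0, "dy": 0, "dz": 0.0006, "roll": -4}, {"fingers": 1, "dx": 0, "dy": 0, "dz": 0.0006, "roll": -8}, {"fingers": 1, "dx": 0, "dy": 0, "dz": 0.0006, "roll": -12}, {"fingers": 1, "dx": 0, "dy": 0, "dz": 0.0006, "roll": -16}, {"fingers": 1, "dx": 0, "dy": 0, "dz": 0.0006, "roll": -20}, {"fingers": 1, "dx": 0, "dy": 0, "dz": 0.0006, "roll": -24}, {"fingers": 1, "dx": 0, "dy": 0, "dz": 0.0006, "roll": -28}]' --squeeze 90

```text
time: 11.95
tool_pos: [0.5769, -0.2539, 0.1635]
tcp_rot: [2.424, 1.984, 0.007]
wrist_force: [0.3, 0.8, 16.7]
width: 0.614
grip_force: 94.0
```

Call:
step_arm --commands '[{"fingers": 1, "dx": 0, "dy": 0, "dz": 0, "roll": -4}, {"fingers": 1, "dx": 0, "dy": 0, "dz": 0, "roll": -8}, {"fingers": 1, "dx": 0, "dy": 0, "dz": 0, "roll": -12}, {"fingers": 1, "dx": 0, "dy": 0, "dz": 0, "roll": -16}, {"fingers": 1, "dx": 0, "dy": 0, "dz": 0, "roll": -20}, {"fingers": 1, "dx": 0, "dy": 0, "dz": 0, "roll": -24}, {"fingers": 1, "dx": 0, "dy": 0, "dz": 0, "roll": -28}, {"fingers": 1, "dx": 0, "dy": 0, "dz": 0, "roll": -28}]' --squeeze 90

```text
time: 12.95
tool_pos: [0.5769, -0.2538, 0.1634]
tcp_rot: [1.874, 2.51, 0.004]
wrist_force: [-0.7, 1.2, 16.8]
width: 0.613
grip_force: 93.9
```

```bash
python3 - <<'E'
from h import *
delta([.574,-.253,.163]);print(read_state()['torque'])
E
```

```text
pos [ 0.5769 -0.2538  0.1634] yaw 106.51 q [-0.45  0.22  1.78  0.    1.13 -0.74] t 12.95 F [-0.7  1.2 16.8] tilt [ 0.0091 -0.0037 -1.    ]
d tool mm [ 1.6 -2.5  0.4]
[ 0.23624284 -0.0724588   0.00625515]
```

Turned 90° (1.57 rad), so it's out of the lock. I'll let the spring up slowly, then lift.

Call:
step_arm --commands '[{"fingers": 1, "dx": 0, "dy": 0, "dz": -0.0015, "roll": 0}, {"fingers": 1, "dx": 0, "dy": 0, "dz": -0.003, "roll": 0}, {"fingers": 1, "dx": 0, "dy": 0, "dz": -0.0045, "roll": 0}, {"fingers": 1, "dx": 0, "dy": 0, "dz": -0.006, "roll": 0}, {"fingers": 1, "dx": 0, "dy": 0, "dz": -0.0075, "roll": 0}, {"fingers": 1, "dx": 0, "dy": 0, "dz": -0.009, "roll": 0}, {"fingers": 1, "dx": 0, "dy": 0, "dz": -0.0105, "roll": 0}, {"fingers": 1, "dx": 0, "dy": 0, "dz": -0.012, "roll": 0}]' --squeeze 90

```text
time: 13.95
tool_pos: [0.5737, -0.2526, 0.1706]
tcp_rot: [1.879, 2.516, 0.001]
wrist_force: [2.2, -0.3, 1.4]
width: 0.608
grip_force: 93.2
```

Call:
step_arm --commands '[{"fingers": 1, "dx": 0, "dy": 0, "dz": -0.002, "roll": 0}, {"fingers": 1, "dx": 0, "dy": 0, "dz": -0.004, "roll": 0}, {"fingers": 1, "dx": 0, "dy": 0, "dz": -0.006, "roll": 0}, {"fingers": 1, "dx": 0, "dy": 0, "dz": -0.008, "roll": 0}]' --squeeze 90

```text
time: 14.45
tool_pos: [0.5727, -0.2521, 0.1777]
tcp_rot: [-1.879, -2.516, 0.0]
wrist_force: [0.7, -0.6, -1.0]
width: 0.61
grip_force: 94.0
```

The cap came free, and only its weight remains on the wrist. I'll lift clear.

Call:
step_arm --commands '[{"fingers": 1, "dx": 0, "dy": 0, "dz": -0.006, "roll": 0}, {"fingers": 1, "dx": 0, "dy": 0, "dz": -0.014, "roll": 0}, {"fingers": 1, "dx": 0, "dy": 0, "dz": -0.024, "roll": 0}, {"fingers": 1, "dx": 0, "dy": 0, "dz": -0.036, "roll": 0}, {"fingers": 1, "dx": 0, "dy": 0, "dz": -0.048, "roll": 0}, {"fingers": 1, "dx": 0, "dy": 0, "dz": -0.06, "roll": 0}, {"fingers": 1, "dx": 0, "dy": 0, "dz": -0.06, "roll": 0}, {"fingers": 1, "dx": 0, "dy": 0, "dz": -0.06, "roll": 0}]' --squeeze 90

```text
time: 15.45
tool_pos: [0.573, -0.2523, 0.2379]
tcp_rot: [-1.88, -2.517, 0.0]
wrist_force: [-0.2, 0.5, -0.1]
width: 0.612
grip_force: 94.1
```

```bash
python3 - <<'E'
from h import *
p,d=snap('wrist','w2');s,_=snap('scene','s2')
cv2.imwrite('pics/m2.png',np.hstack([cv2.resize(p[100:384],(400,300)),cv2.resize(s[150:350,100:367],(400,300))]))
D=load('w2')
# dish from wrist depth: points near rim
vv,uu=np.mgrid[0:384,0:512];W=world(D,uu,vv)
m=(W[...,2]>.007)&(W[...,2]<.02)&(np.hypot(W[...,0]-.4985,W[...,1]+.0215)<.09)&(d>0)
q=(W[m][:,:2]*1000).astype(np.float32);print(m.sum(),m.sum() and cv2.minEnclosingCircle(q))
D=load('t0')
for u,v in((248.5,206),(228.8,206),(269.8,206)):print(world(D,u,v,.012))
delta([.4985,-.0215,.1])
E
```

```text
115 ((517.2413330078125, -78.32673645019531), 23.163419723510742)
[ 0.49844539 -0.02015903  0.012     ]
[0.49740957 0.0463684  0.012     ]
[ 0.49954865 -0.09206834  0.012     ]
pos [ 0.5727 -0.2522  0.2372] yaw 106.49 q [-0.45  0.17  1.71 -0.    1.27 -0.74] t 15.55 F [-0.9  0.1 -0.4] tilt [-1.3e-03  6.0e-04 -1.0e+00]
d tool mm [242.1  -5.5 137.5]
```

View pics/m2.png

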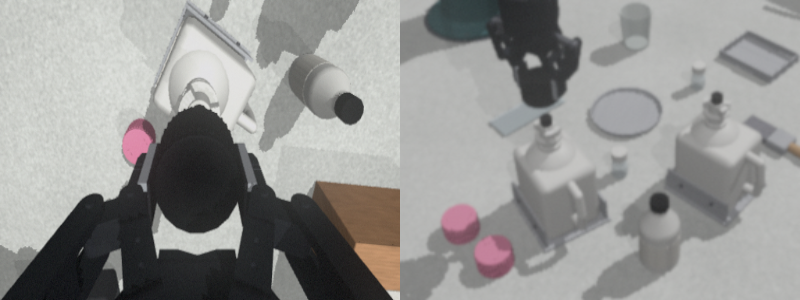

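The cap is held level in the pads and the neck is bare. Now I carry it over the dish and come down.

Call:
step_arm --commands '[{"fingers": 1, "dx": 0.02, "dy": -0.001, "dz": 0, "roll": 0}, {"fingers": 1, "dx": 0.06, "dy": -0.002, "dz": 0, "roll": 0}, {"fingers": 1, "dx": 0.105, "dy": -0.003, "dz": 0, "roll": 0}, {"fingers": 1, "dx": 0.15, "dy": -0.004, "dz": 0, "roll": 0}, {"fingers": 1, "dx": 0.195, "dy": -0.005, "dz": 0, "roll": 0}, {"fingers": 1, "dx": 0.228, "dy": -0.0055, "dz": 0, "roll": 0}, {"fingers": 1, "dx": 0.243, "dy": -0.0055, "dz": 0, "roll": 0}, {"fingers": 1, "dx": 0.243, "dy": -0.0055, "dz": 0, "roll": 0}]' --squeeze 90

```text
time: 16.55
tool_pos: [0.4985, -0.0202, 0.238]
tcp_rot: [1.877, 2.519, -0.0]
wrist_force: [0.2, 0.3, -0.6]
width: 0.607
grip_force: 94.1
```

Call:
step_arm --commands '[{"fingers": 1, "dx": 0, "dy": 0, "dz": 0.02, "roll": 0}, {"fingers": 1, "dx": 0, "dy": 0, "dz": 0.05, "roll": 0}, {"fingers": 1, "dx": 0, "dy": 0, "dz": 0.085, "roll": 0}, {"fingers": 1, "dx": 0, "dy": 0, "dz": 0.12, "roll": 0}, {"fingers": 1, "dx": 0, "dy": 0, "dz": 0.15, "roll": 0}, {"fingers": 1, "dx": 0, "dy": 0, "dz": 0.17, "roll": 0}, {"fingers": 1, "dx": 0, "dy": 0, "dz": 0.18, "roll": 0}, {"fingers": 1, "dx": 0, "dy": 0, "dz": 0.18, "roll": 0}]' --squeeze 90

```text
time: 17.55
tool_pos: [0.4987, -0.0216, 0.0575]
tcp_rot: [-1.88, -2.515, 0.001]
wrist_force: [0.3, -0.5, -0.5]
width: 0.605
grip_force: 94.1
```

```bash
python3 - <<'E'
from h import *
s,_=snap('scene','s3');t,_=snap('top','t3')
cv2.imwrite('pics/m3.png',np.hstack([cv2.resize(t[156:256,180:313],(400,300)),cv2.resize(s[150:270,170:330],(400,300))]))
delta([.4985,-.0205,.009])
E
```

```text
pos [ 0.4998 -0.0214  0.0589] yaw 106.47 q [-0.09  0.11  2.13 -0.    0.9  -0.38] t 17.65 F [ 0.1 -0.4 -0.4] tilt [ 1.4e-03 -2.0e-04 -1.0e+00]
d tool mm [ 1.3 -1.1 49.9]
```

View pics/m3.png

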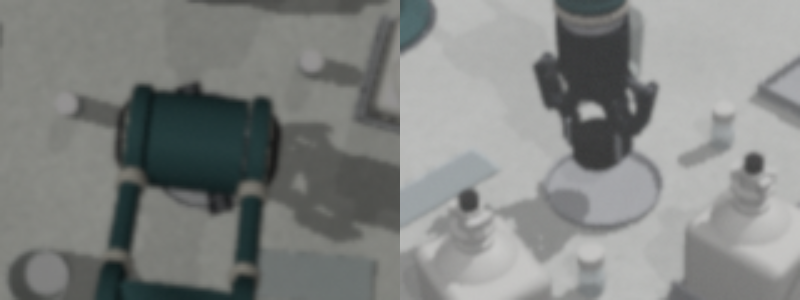

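The cap is above the dish, level. I'll descend to near contact, then go in fine steps.

Call:
step_arm --commands '[{"fingers": 1, "dx": 0, "dy": 0, "dz": 0.012, "roll": 0}, {"fingers": 1, "dx": 0, "dy": 0, "dz": 0.025, "roll": 0}, {"fingers": 1, "dx": 0, "dy": 0, "dz": 0.035, "roll": 0}, {"fingers": 1, "dx": 0, "dy": 0, "dz": 0.042, "roll": 0}, {"fingers": 1, "dx": 0, "dy": 0, "dz": 0.0445, "roll": 0}, {"fingers": 1, "dx": 0, "dy": 0, "dz": 0.0445, "roll": 0}]' --squeeze 90

```text
time: 18.4
tool_pos: [0.4989, -0.0209, 0.0134]
tcp_rot: [-1.88, -2.517, 0.0]
wrist_force: [-0.0, -0.2, 0.3]
width: 0.615
grip_force: 94.1
```

Call:
step_arm --commands '[{"fingers": 1, "dx": 0, "dy": 0, "dz": 0.0005, "roll": 0}, {"fingers": 1, "dx": 0, "dy": 0, "dz": 0.001, "roll": 0}, {"fingers": 1, "dx": 0, "dy": 0, "dz": 0.0015, "roll": 0}, {"fingers": 1, "dx": 0, "dy": 0, "dz": 0.0015, "roll": 0}]' --squeeze 90

```text
time: 18.9
tool_pos: [0.499, -0.021, 0.0121]
tcp_rot: [1.88, 2.517, 0.0]
wrist_force: [-0.1, 0.0, -0.3]
width: 0.605
grip_force: 94.1
```

Call:
step_arm --commands '[{"fingers": 1, "dx": 0, "dy": 0, "dz": 0.0005, "roll": 0}, {"fingers": 1, "dx": 0, "dy": 0, "dz": 0.001, "roll": 0}, {"fingers": 1, "dx": 0, "dy": 0, "dz": 0.0015, "roll": 0}, {"fingers": 1, "dx": 0, "dy": 0, "dz": 0.0015, "roll": 0}]' --squeeze 90

```text
time: 19.4
tool_pos: [0.4988, -0.0209, 0.0105]
tcp_rot: [-1.88, -2.517, 0.0]
wrist_force: [-0.1, -0.6, 0.6]
width: 0.61
grip_force: 94.1
```

Call:
step_arm --commands '[{"fingers": 1, "dx": 0, "dy": 0, "dz": 0.0005, "roll": 0}, {"fingers": 1, "dx": 0, "dy": 0, "dz": 0.001, "roll": 0}, {"fingers": 1, "dx": 0, "dy": 0, "dz": 0.001, "roll": 0}]' --squeeze 90

```text
time: 19.77
tool_pos: [0.499, -0.021, 0.0098]
tcp_rot: [1.88, 2.517, 0.0]
wrist_force: [-1.8, -0.4, 2.1]
width: 0.605
grip_force: 94.5
```

Call:
step_arm --commands '[{"fingers": 1, "dx": 0, "dy": 0, "dz": 0.0005, "roll": 0}, {"fingers": 1, "dx": 0, "dy": 0, "dz": 0.0005, "roll": 0}]' --squeeze 90

```text
time: 20.02
tool_pos: [0.499, -0.021, 0.0097]
tcp_rot: [-1.88, -2.517, 0.0]
wrist_force: [-3.4, 0.4, 6.8]
width: 0.612
grip_force: 95.0
```

The cap touches down at z = 0.0097, with the tips about 5 mm above the dish floor. I'll ease the press and the grip, open part-way, then rise.

Call:
step_arm --commands '[{"fingers": 1, "dx": 0, "dy": 0, "dz": -0.001, "roll": 0}, {"fingers": 1, "dx": 0, "dy": 0, "dz": -0.001, "roll": 0}, {"fingers": 1, "dx": 0, "dy": 0, "dz": -0.001, "roll": 0}]' --squeeze 20

```text
time: 20.4
tool_pos: [0.4988, -0.0209, 0.0099]
tcp_rot: [-1.88, -2.517, 0.0]
wrist_force: [0.5, -0.5, -0.5]
width: 0.608
grip_force: 94.1
```

Call:
step_arm --commands '[{"fingers": -0.3, "dx": 0, "dy": 0, "dz": 0, "roll": 0}, {"fingers": -0.4, "dx": 0, "dy": 0, "dz": 0, "roll": 0}, {"fingers": -0.5, "dx": 0, "dy": 0, "dz": 0, "roll": 0}, {"fingers": -0.6, "dx": 0, "dy": 0, "dz": 0, "roll": 0}, {"fingers": -0.6, "dx": 0, "dy": 0, "dz": 0, "roll": 0}, {"fingers": -0.6, "dx": 0, "dy": 0, "dz": 0, "roll": 0}]' --squeeze 20

```text
time: 21.15
tool_pos: [0.4989, -0.0209, 0.0101]
tcp_rot: [1.88, 2.517, 0.0]
wrist_force: [0.1, 0.4, 0.7]
width: 0.801
grip_force: 0.0
```

Call:
step_arm --commands '[{"fingers": -0.6, "dx": 0, "dy": 0, "dz": -0.005, "roll": 0}, {"fingers": -0.6, "dx": 0, "dy": 0, "dz": -0.012, "roll": 0}, {"fingers": -0.6, "dx": 0, "dy": 0, "dz": -0.022, "roll": 0}, {"fingers": -0.6, "dx": 0, "dy": 0, "dz": -0.035, "roll": 0}, {"fingers": -0.6, "dx": 0, "dy": 0, "dz": -0.055, "roll": 0}, {"fingers": -0.6, "dx": 0, "dy": 0, "dz": -0.09, "roll": 0}, {"fingers": -0.6, "dx": 0, "dy": 0, "dz": -0.13, "roll": 0}, {"fingers": -0.6, "dx": 0, "dy": 0, "dz": -0.18, "roll": 0}]' --squeeze 20

```text
time: 22.15
tool_pos: [0.498, -0.0209, 0.1915]
tcp_rot: [-1.879, -2.516, 0.001]
wrist_force: [-0.0, -0.4, -0.0]
width: 0.799
grip_force: 0.0
```

```bash
python3 - <<'E'
from h import *
s,_=snap('scene','s4');t,_=snap('wrist','w4')
cv2.imwrite('pics/m4.png',np.hstack([cv2.resize(t,(400,300)),cv2.resize(s[150:270,170:330],(400,300))]))
D=load('w4');vv,uu=np.mgrid[0:384,0:512];W=world(D,uu,vv)
m=(W[...,2]>.03)&(W[...,2]<.05)&(np.hypot(W[...,0]-.4985,W[...,1]+.0215)<.05)
print(m.sum(),W[m].mean(0),W[m].min(0),W[m].max(0))
# plane tilt
A=np.c_[W[m][:,:2],np.ones(m.sum())];print(np.linalg.lstsq(A,W[m][:,2],rcond=None)[0])
delta([.4985,-.0205,.009])
E
```

```text
1785 [ 0.49801381 -0.02081377  0.03682146] [ 0.47124313 -0.04890466  0.03006693] [0.52621147 0.00491091 0.03931185]
[ 0.00207494 -0.01615088  0.03545195]
pos [ 0.5035 -0.0213  0.1979] yaw 106.49 q [-0.09 -0.05  2.01  0.    1.17 -0.38] t 22.25 F [ 1.2  0.3 -0.4] tilt [ 0.0132 -0.0012 -0.9999]
d tool mm [  3.1  -6.9 188.9]
```

View pics/m4.png

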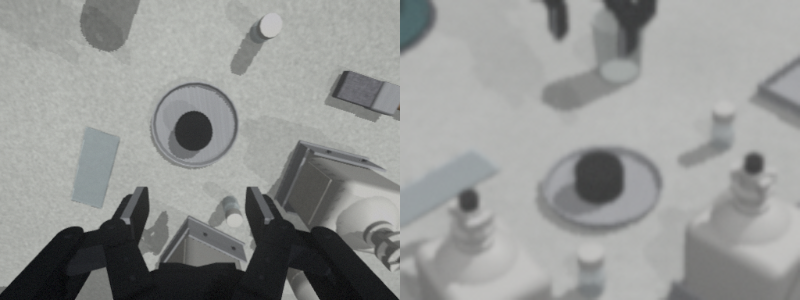

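The cap stands flat, crown up at z ≈ 0.038, centred in the dish, with the gripper clear and the other things undisturbed. I'll let the arm settle, then hand in.

Call:
step_arm --commands '[{"fingers": -0.6, "dx": 0, "dy": 0, "dz": 0, "roll": 0}, {"fingers": -0.6, "dx": 0, "dy": 0, "dz": 0, "roll": 0}, {"fingers": -0.6, "dx": 0, "dy": 0, "dz": 0, "roll": 0}]' --squeeze 20

```text
time: 22.62
tool_pos: [0.4978, -0.0208, 0.1885]
tcp_rot: [-1.878, -2.515, 0.003]
wrist_force: [0.7, -0.9, 0.0]
width: 0.796
grip_force: 0.0
```

```bash
python3 -c "
from workcell import finish_job;print(finish_job())"
```

```text
the job is handed in; nothing more can be done
None
```

The cap was pressed down (peak 21 N, at its stop), turned 90° anticlockwise, lifted off and set down flat, crown up, in the round steel dish; the job was handed in at 22.6 s and returned no verdict.

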